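Unlatch and slide back the block heater's cover

TASK

Uncover the sample tubes in the block heater: press the snap tab behind the cover all the way in with a fingertip, then push the released cover straight back over it, off its seat, until it meets the stop at the rear. The cover is only pushed, never lifted or tipped; leave the tube rack, the bottle and the small black magnet rack where they stand.

Things in the scene. Friction and masses are not known exactly. Their poses are not given: they have to be found in the camera images.
- heater: Blue block heater, 280 x 150 mm (x, y), fixed to the bench. Origin: centre of underside. +x points from its front panel (display, dial) to its rear, the way the cover slides. Flat deck 70 mm above the bench. Two rails 5 mm high, 8 mm wide at y = +-38 mm carry the cover; side guides, inner faces at y = +-50 mm, rise 13.5 mm above the deck along the whole slide.
- seat (a point): Fixed point on the heater's deck: x = -26 mm, y = 0, under the middle of the seated cover. Over the seat only (heater x = -75 to 22 mm) lips over the guides reach in to y = +-44 mm, tops 17 mm above the deck: the cover cannot be lifted there. Front stops 11 mm high at x = -79, |y| = 36 to 48. Block and tubes rise at most 5 mm above the deck. Deck from x = -140 to -81 is bare.
- rear_stop (a point): Fixed point on the heater: middle of the top edge of the rear stop's front face, heater x = +133 mm, y = 0. The stop is an upright bar across the deck, 14 mm high. The seated cover's rear edge is 108 mm in front of it.
- cover: Loose grey plastic plate, 100 x 96 x 6 mm (x, y, z), about 0.16 kg, slides with 1 to 3 N; on the rails, underside 5 mm above the deck. Origin: centre of underside, axes as the heater's. Seated at heater x = -25 mm; +83 mm at the rear stop. A rib along its front edge (local x = -50 to -42 mm, y = +-30 mm) rises to 25 mm above its underside: push there.
- cover_rib (a point): Point on the cover: middle of the rib's front face (the face towards the heater's front panel), 15 mm above the cover's underside, so 20 mm above the deck.
- tab (a joint): Snap tab travel in m: 0 = up (blocks the cover), 0.009 = fully in, straight down. It takes about 4 N and stays where it is pressed to (no spring back). Its top stands 11 mm above the deck when up (level with the cover's top face), 2 mm when in (3 mm below the cover's underside).
- tab_top (a point): Point to press, on the top face of the black snap tab, at x = +45 mm, y = 0 in the heater's frame. The tab's top is 30 x 30 mm (x = 27 to 57 mm), its near edge 2 mm behind the cover's rear edge. The point goes down with the tab.
- rack: Bystander: loose green tube rack, 150 x 64 x 30 mm with tube caps up to 36 mm, on the bench beside the heater's +y side. Origin: centre of its underside.
- bottle: Bystander: loose white bottle, 48 mm across, 105 mm high, upright on the bench beside the heater's -y side. Origin: centre of its underside.
- magnet: Bystander: loose black magnet rack, 85 x 30 x 18 mm, on the bench beside the heater's -y side. Origin: centre of its underside.
Things that resemble listed ones, but are neither listed nor needed, are in the scene too. There is more than one size of the cover; the job needs the smallest.

How it is judged:
By the outcome, as a careful person would: the job done as asked, in the order asked, and still so for the second after the job is handed in, with the robot touching nothing.
It also fails if it takes over 42 s, if anything falls off the work surface, if the arm or the gripper's body presses on something with over 40 N, if the wrist force passes 120 N, or if a joint passes its speed limit or range.

ROBOT

A 6-joint arm with a two-finger parallel gripper is mounted at the origin on the work surface. World frame = base frame: x ahead of the robot, y to its left, z up, the work surface at z = 0. Lengths are in m, angles in rad, forces in N, time in s.
With the tool pointing down it reaches from about 0.375 to 0.9 m from the base axis. Payload 3.1 kg.
Tool frame: the origin (TCP) lies between the finger pads; the fingertips stand 19 mm ahead of it and the grasp point (between the pads) is the TCP; z points along the fingers, y is the line along which they close (so a half turn about z gives the same grasp; the last joint's range is limited). The gripper opens to 87 mm and grips with 3 to 60 N. Pads are 19 mm wide; open, the fingers measure 117 mm over their backs; the gripper's body (75 mm by 190 mm) begins 51 mm behind the grasp point.
Start: joints at [-0.178, 0.527, 1.433, -0, 1.181, -0.178], TCP at [0.625, 0, 0.242] pointing down, gripper open.
Joint ranges: [-3.08, 3.08], [-0.75, 2.2], [0.22, 2.44], [-1.43, 4.57], [0, 2.65], [-2.85, 2.85]. Speed limits (rad/s): [2.79, 2.79, 3.14, 3.14, 3.14, 3.14].

INTERFACE

Orientations are given as a unit quaternion [x, y, z, w].
In Python, from rig import robot, camera, camera_info, hand_in gives the robot as it stands.
- The arm moves only by the shell command python3 -m handwheel 'ROWS' [FORCE]. ROWS is a JSON object of lists of equal length, an entry for each row: "hand": the opening, from 0 (shut) to 1 (fully open); "translation": the shift along the world's x, y, z in mm, a list of three; "turn": the turn, a rotation vector about the world's x, y, z in rad, a list of three. In form: {"hand": [hand, ...], "translation": [[tx, ty, tz], ...], "turn": [[ax, ay, az], ...]}. A call has 1 to 12 rows; each row is the pose to reach, as a shift and turn from the pose commanded when the call began; what a row does not reach only later rows make up. A row lasts 1/12 s, in which the tool goes at most 41.7 mm and 7.16 degrees, less where a joint would pass 70% of its speed; a pose out of reach is approached as far as the arm can. A call with a gripper value outside its range is refused whole. The fingers move at their own pace and stop on an object; FORCE is the grip in N (left out, the last holds). Time passes only in rows, so rows that repeat a pose let the fingers close. It gives the time, the measured TCP pose, the force, the opening and the grip force at its end, in the units of the state.
- robot.get_obs(): the state, without advancing time (a new reading comes with each control period).
- camera(name): name is "scene" or "side" or "wrist"; returns (picture, depth): 400x640x3 uint8, red, green, blue; 400x640 float32, m along the optical axis (not along the pixel's ray), 0 where there is no reading.
- camera_info(name): a dict with "vertical_fov" (degrees; the focal length in pixels is half the picture's height over the tangent of half this angle, whatever the lens; pixels are square), "cx", "cy" (the principal point, pixels), "world_from_camera" (4x4, takes a point from camera to world coordinates). Camera axes: x right, y down, z forward; pixel columns grow to the right and rows downward; lengths in m; the calibration is good to about 2 mm. A picture is of the moment at which its call begins: read the wrist's pose just before it. camera_info takes no time and is no camera call; for the wrist camera it gives the pose at the moment of the call.
- hand_in(): hands the job in; it is judged then, once.
The state is a dict: "time": time; "q": joint angles; "joint_velocities": joint speeds; "joint_torque": joint torques, N m; "position": TCP position; "tool_rot": TCP orientation; "ft_force": force on the tool from outside, world axes, zero at the start; "moment": the same for the moment, N m; "grip_width": finger opening in m; "grip_force": force on a finger pad.
Only numpy, scipy, OpenCV 4.12 (cv2) and the standard library are available. Lean on these libraries where they do the work, as an engineer would, in place of code of your own. Each camera call takes 0.05 s, during which the arm holds its last target. There are 200 camera calls.

## Working session

There is one attempt and no reset: what is moved stays moved. The work goes in short steps, Python scripts to look and compute and a shell command to move; the robot and the scene stay as the last step left them, time stands still between calls to the robot, and variables do not carry over. Pictures are saved under pics/ and viewed, at most 10 in all, crops included, and the job is handed in when it is done.

```bash
mkdir -p pics; cat > h.py <<'E'
import numpy as np, cv2
from rig import robot, camera, camera_info
def K(n):
    i=camera_info(n); return 200/np.tan(np.radians(i["vertical_fov"])/2), i["cx"], i["cy"], np.array(i["world_from_camera"])
def ray(n,u,v,z):
    f,cx,cy,T=K(n); d=T[:3,:3]@np.array([(u-cx)/f,(v-cy)/f,1]); o=T[:3,3]; return o+d*(z-o[2])/d[2]
def cloud(n,depth):
    f,cx,cy,T=K(n); v,u=np.indices(depth.shape); p=np.stack([(u-cx)/f*depth,(v-cy)/f*depth,depth],-1); return p@T[:3,:3].T+T[:3,3]
def px(n,p):
    f,cx,cy,T=K(n); c=T[:3,:3].T@(np.array(p)-T[:3,3]); return f*c[0]/c[2]+cx, f*c[1]/c[2]+cy
E
python3 - <<'E'
from h import *
for n in ("scene","side"):
    im,d=camera(n); cv2.imwrite(f"pics/{n}0.png",im[:,:,::-1]); np.savez(f"{n}0.npz",im=im,d=d)
    print(n,K(n)[3].round(3).tolist(),(d>0).mean())
E
```

```text
scene [[0.749, 0.493, -0.442, 0.918], [0.662, -0.551, 0.509, -0.405], [0.008, -0.673, -0.739, 0.71], [0.0, 0.0, 0.0, 1.0]] 0.99584375
side [[0.829, -0.39, 0.4, 0.174], [-0.558, -0.603, 0.57, -0.475], [0.019, -0.696, -0.718, 0.733], [0.0, 0.0, 0.0, 1.0]] 0.99593359375
```

View pics/scene0.png

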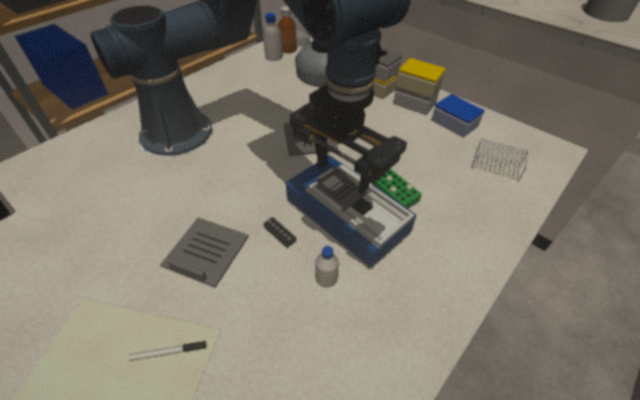

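View pics/side0.png

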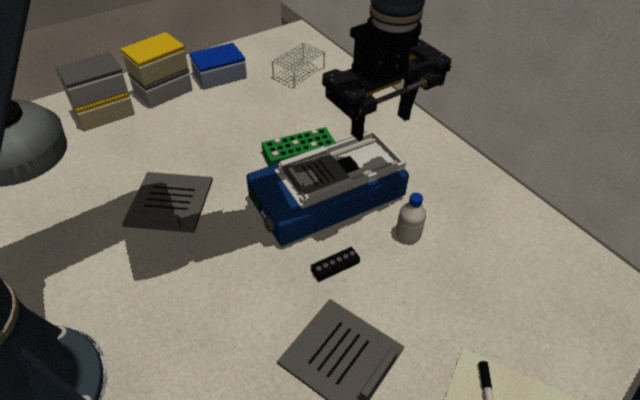

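The scene view shows the heater at about (350,205), with the cover in it at (340,187), the tab at (357,202) and the rear stop at (400,230). In the side view the cover is at (318,172), the tab at (346,164) and the rear stop at (405,160).

Things that could be taken for the cover are grey plates on the bench at scene (205,250) and (300,140), which are side (340,350) and (170,200). The seated plate is the small one. The black magnet rack, scene (280,232), could be mistaken for the tab. I choose the seated plate and the black square behind it.

```bash
python3 - <<'E'
from h import *
P=[]
for n in ("scene","side"):
    z=np.load(f"{n}0.npz"); im,d=z["im"],z["d"]; c=cloud(n,d)
    hsv=cv2.cvtColor(im,cv2.COLOR_RGB2HSV)
    m=(hsv[...,0]>100)&(hsv[...,0]<125)&(hsv[...,1]>120)&(d>0)
    m=cv2.morphologyEx(m.astype(np.uint8),cv2.MORPH_OPEN,np.ones((3,3)))
    k,l,s,ce=cv2.connectedComponentsWithStats(m)
    for j in range(1,k):
        if s[j,4]>300: print(n,s[j],np.median(c[l==j],0).round(3))
    near=(l>0)&(np.abs(c[...,0]-.62)<.3)&(np.abs(c[...,1])<.3)&(c[...,2]>.01)&(c[...,2]<.1)
    pts=c[near]; r=cv2.minAreaRect((pts[:,:2]*1000).astype(np.float32)); print(n,"rect",r)
    P.append(pts)
    ug=np.argwhere(near).mean(0)[::-1].astype(int); x,y=ug[0]-80,ug[1]-70
    cr=im[max(y,0):y+130,max(x,0):x+160]; cv2.imwrite(f"pics/{n}_crop.png",cv2.resize(cr,None,fx=4.5,fy=4.5,interpolation=cv2.INTER_CUBIC)[:,:,::-1]); print("crop",x,y)
a=np.concatenate(P); print(cv2.minAreaRect((a[:,:2]*1000).astype(np.float32)))
E
```

```text
scene [  17   26   85   74 3556] [-0.718 -0.027 -0.023]
scene [437  95  46  27 650] [0.605 0.588 0.063]
scene rect ((565.8072509765625, 41.628204345703125), (108.46331024169922, 301.51177978515625), 56.14337158203125)
crop 250 109
side [190  44  54  27 926] [0.595 0.592 0.06 ]
side [ 248  164  160   81 5069] [0.501 0.02  0.066]
side rect ((559.74658203125, 42.959144592285156), (161.57823181152344, 305.1304016113281), 58.48663330078125)
crop 238 132
((561.122802734375, 43.88044738769531), (161.7132110595703, 305.2543029785156), 59.384368896484375)
```

View pics/side_crop.png

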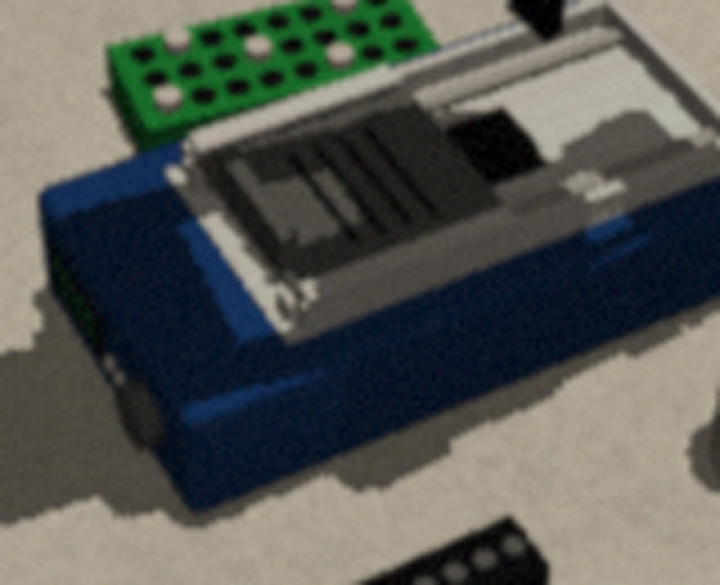

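The crop shows the seated grey slotted plate between the guides. Its rib is at crop (280,210), the black tab behind it at (492,148), and the display and dial (front) at the left. The choice is confirmed.

```bash
python3 - <<'E'
from h import *
S=lambda u,v,z:ray("side",238+(u+.5)/4.5-.5,132+(v+.5)/4.5-.5,z)
A=S(42,197,.07);B=S(185,408,.07);T=S(492,148,.081)
print("front corners",A.round(4),B.round(4),np.linalg.norm(A-B),"tab",T.round(4))
n=(A-B)[:2]/np.linalg.norm((A-B)[:2]); x=np.array([n[1],-n[0]]); print("x dir",x,np.degrees(np.arctan2(x[1],x[0])), "from corners tab",(A+B)[:2]/2+x*.185, "centre",(A+B)[:2]/2+x*.14)
M=(A+B)[:2]/2; dd=T[:2]-M; print(np.linalg.norm(dd),np.degrees(np.arctan2(dd[1],dd[0])))
im,d=camera("wrist"); cv2.imwrite("pics/w0.png",im[:,:,::-1]); print(px("wrist",T),px("scene",T))
# scene/side: dark (tab) points with z about .081 near T
for nme in("scene","side"):
    z=np.load(f"{nme}0.npz");c=cloud(nme,z["d"]);v=z["im"].max(-1)
    m=(v<32)&(np.linalg.norm(c[...,:2]-T[:2],axis=-1)<.035)&(abs(c[...,2]-.08)<.012); print(nme,m.sum(),c[m].mean(0).round(4),np.median(c[m],0).round(4))
E
```

```text
front corners [0.4522 0.1628 0.07  ] [0.4429 0.0296 0.07  ] 0.1334714962006937 tab [0.6219 0.0755 0.081 ]
x dir [ 0.99756492 -0.06974406] -3.9992872867633626 from corners tab [0.63212002 0.08328366] centre [0.5872296  0.08642214]
0.17555455292977207 -6.7801040701851685
(np.float64(321.90467181934406), np.float64(105.04045733665176)) (np.float64(359.5333397177994), np.float64(203.72328380489765))
scene 3 [0.6229 0.0782 0.0808] [0.625  0.0778 0.0814]
side 236 [0.6213 0.0777 0.0789] [0.6216 0.0768 0.0795]
```

View pics/w0.png

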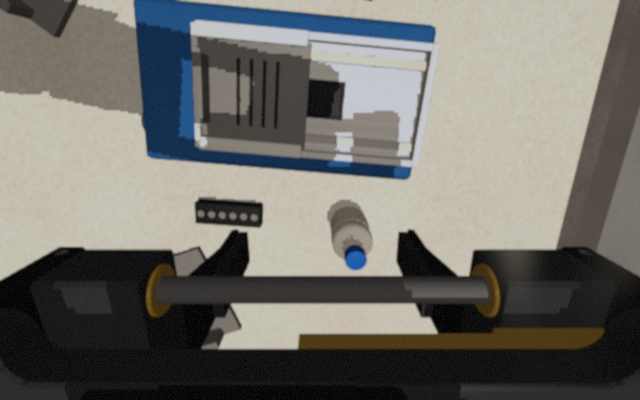

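The wrist view shows the whole heater. Its blue deck corners are near (135,3), (435,27), (410,178) and (148,157), the tab is at (326,99), the cover spans x 198–308, and the rear stop is at the right. The magnet is at (229,212) and the bottle at (350,235), both clear of the heater.

```bash
python3 - <<'E'
from h import *
im,d=camera("wrist");o=robot.get_obs();print(np.round(o["tool_rot"],3),o["position"],o["time"],o["ft_force"])
hsv=cv2.cvtColor(im,cv2.COLOR_RGB2HSV);c=cloud("wrist",d)
m=((hsv[...,0]>95)&(hsv[...,0]<130)&(hsv[...,1]>110)).astype(np.uint8); m[185:]=0
m=cv2.morphologyEx(m,cv2.MORPH_OPEN,np.ones((3,3)))
cs=max(cv2.findContours(m,0,2)[0],key=cv2.contourArea); h=cv2.convexHull(cs)
q=cv2.approxPolyDP(h,12,True)[:,0]; print(q.tolist())
for p in q: print(p, ray("wrist",*p,.07).round(4), c[p[1],p[0]].round(4))
v=im.max(-1); t=((v<45)).astype(np.uint8); t[:70]=0;t[130:]=0;t[:,:300]=0;t[:,350:]=0
cs=max(cv2.findContours(t,0,2)[0],key=cv2.contourArea);r=cv2.minAreaRect(cs);print("tab",r,ray("wrist",*r[0],.081).round(4))
for b in cv2.boxPoints(r):print(b,ray("wrist",*b,.081).round(4))
# heights along cover->tab
print("z tab",np.median(c[90:110,315:338,2]),"cover",np.median(c[80:120,285:300,2]),"deck front",np.median(c[60:120,158:180,2]))
# top structures >.079 points
k=(c[...,2]>.078)&(c[...,2]<.1)&(np.indices(v.shape)[0]<185); pts=c[k]; r=cv2.minAreaRect((pts[:,:2]*1000).astype(np.float32)); print("guides rect",r)
k=(c[...,2]>.09)&(c[...,2]<.105)&(np.indices(v.shape)[0]<185);u=np.argwhere(k);print("rib px",len(u),c[k].mean(0).round(4),u.min(0),u.max(0), cv2.minAreaRect((c[k][:,:2]*1000).astype(np.float32)))
E
```

```text
[ 0.707  0.707 -0.    -0.001] [6.24590928e-01 7.95770819e-05 2.40946991e-01] 0.2 [-0.15566763  0.33919542 -0.33833365]
[[135, 0], [432, 27], [408, 175], [149, 155]]
[135   0] [0.4545 0.1658 0.07  ] [0.4544 0.1659 0.0698]
[432  27] [0.723  0.1438 0.07  ] [0.7229 0.1437 0.0705]
[408 175] [0.7127 0.0042 0.07  ] [0.7129 0.004  0.0693]
[149 155] [0.4429 0.0256 0.07  ] [0.4431 0.0257 0.0703]
tab ((323.3688659667969, 98.942626953125), (32.7739372253418, 35.852149963378906), 5.194429397583008) [0.6234 0.081  0.081 ]
[305.42624 115.31148] [0.6062 0.066  0.081 ]
[308.67215  79.60657] [0.6098 0.0981 0.081 ]
[341.3115   82.57378] [0.6401 0.0955 0.081 ]
[338.06558 118.27869] [0.6376 0.0632 0.081 ]
z tab 0.08152647088455475 cover 0.08132044797713775 deck front 0.07036466435237351
guides rect ((612.3483276367188, 81.08505249023438), (112.410400390625, 221.4668426513672), 84.94293975830078)
rib px 913 [0.5137 0.0904 0.0986] [ 52 192] [123 206] ((512.29248046875, 89.63990020751953), (59.58371353149414, 9.057703018188477), 84.8534164428711)
```

Everything agrees. The heater yaw is −5° with its centre at about (0.583, 0.0845). The rib measures 60×9 mm where predicted, the tab top is at z 0.0815, and the press point is about (0.627, 0.0805). I close the fingers and turn −95°, so that the 19 mm side lies along the slide and the camera looks towards the rear, moving above the tab at the same time.

```bash
python3 -m handwheel '{"hand":[0,0,0,0,0,0,0,0,0,0,0,0],"translation":[[0,7,-5],[0,14,-12],[1,21,-20],[1,28,-28],[1,35,-36],[1,42,-44],[1,49,-52],[2,56,-60],[2,63,-68],[2,70,-76],[2,76,-84],[2,80,-92]],"turn":[[0,0,-0.12],[0,0,-0.24],[0,0,-0.36],[0,0,-0.48],[0,0,-0.6],[0,0,-0.72],[0,0,-0.84],[0,0,-0.96],[0,0,-1.08],[0,0,-1.2],[0,0,-1.32],[0,0,-1.44]]}' 20
python3 -m handwheel '{"hand":[0,0,0,0],"translation":[[0,0,-5],[0,0,-10],[0,0,-10],[0,0,-10]],"turn":[[0,0,-0.12],[0,0,-0.218],[0,0,-0.218],[0,0,-0.218]]}'
python3 - <<'E'
from h import *
o=robot.get_obs();print(o["position"],o["tool_rot"],o["ft_force"],o["grip_width"])
im,d=camera("wrist");cv2.imwrite("pics/w1.png",im[:,:,::-1])
s,ds=camera("side");c=s[120:240,240:400];cv2.imwrite("pics/s1.png",cv2.resize(c,None,fx=4.5,fy=4.5)[:,:,::-1])
E
```

```text
time: 1.2
position: [0.6268, 0.0807, 0.1489]
tool_rot: [0.998, 0.063, -0.0, -0.0]
ft_force: [0.5, -0.2, 0.1]
grip_width: 0.015
grip_force: 0.0
time: 1.53
position: [0.6267, 0.0801, 0.1391]
tool_rot: [0.999, -0.042, -0.001, -0.0]
ft_force: [0.1, -0.8, -0.3]
grip_width: 0.0005
grip_force: 0.0
[0.62668088 0.08005811 0.13910158] [ 9.99105822e-01 -4.22759048e-02 -5.52280008e-04 -5.03300040e-06] [ 0.12437086 -0.80206891 -0.28972662] 0.0004636965556372351
```

View pics/w1.png

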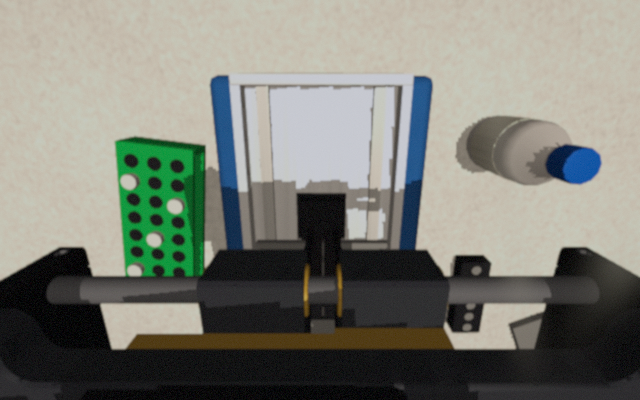

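View pics/s1.png

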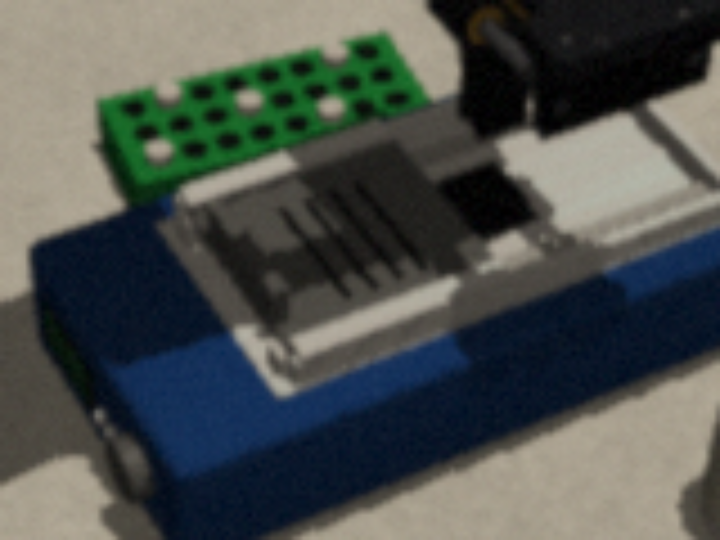

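In the wrist view the tab (columns 297–346, rows 193–241) lies straight behind the closed fingertips (column 322), with the cover edge at row 241. In the side view the fingers hang above the tab and the cover is untouched. I check the tab with rays, then descend.

```bash
python3 - <<'E'
from h import *
for u,v in ((321,193),(321,240)):
    p=ray("wrist",u,v,.081); dx=p[:2]-robot.get_obs()["position"][:2]; print(p.round(4), dx@np.array([.9962,-.0872]), dx@np.array([.0872,.9962]))
E
python3 -m handwheel '{"hand":[0,0,0,0,0],"translation":[[0,0,-12],[0,0,-24],[0,0,-32],[0,0,-36],[0,0,-36]],"turn":[[0,0,0],[0,0,0],[0,0,0],[0,0,0],[0,0,0]]}'
```

```text
[0.6459 0.0784 0.081 ] 0.018838439249790995 9.26257191167896e-05
[0.6103 0.0816 0.081 ] -0.016967379747461528 0.0001099270555728845
time: 2.05
position: [0.6257, 0.08, 0.1015]
tool_rot: [0.999, -0.044, -0.002, -0.0]
ft_force: [0.4, -0.4, -0.7]
grip_width: 0.0006
grip_force: 0.0
```

The tab's span is −17 to +19 mm around the tool, so I shift 3 mm to the rear and press slowly.

```bash
python3 -m handwheel '{"hand":[0,0,0,0,0,0,0,0,0,0],"translation":[[3,0,0],[3,0,-1],[3,0,-2],[3,0,-4],[3,0,-5],[3,0,-6],[3,0,-7],[3,0,-8],[3,0,-9],[3,0,-9]],"turn":[[0,0,0],[0,0,0],[0,0,0],[0,0,0],[0,0,0],[0,0,0],[0,0,0],[0,0,0],[0,0,0],[0,0,0]]}'
```

```text
time: 2.88
position: [0.6306, 0.08, 0.0947]
tool_rot: [0.999, -0.044, 0.001, -0.0]
ft_force: [1.3, -0.1, 2.9]
grip_width: 0.0004
grip_force: 1.3
```

```bash
python3 -m handwheel '{"hand":[0,0,0,0,0,0,0],"translation":[[-1,0,-1],[-1,0,-2],[-1,0,-3],[-1,0,-3.5],[-1,0,-4],[-1,0,-4.5],[-1,0,-4.5]],"turn":[[0,0,0],[0,0,0],[0,0,0],[0,0,0],[0,0,0],[0,0,0],[0,0,0]]}'
```

```text
time: 3.47
position: [0.6298, 0.08, 0.0913]
tool_rot: [0.999, -0.044, 0.001, 0.0]
ft_force: [1.2, 0.0, 7.9]
grip_width: 0.0005
grip_force: 4.6
```

Force is rising towards the end stop, so I press on to a clear rise.

```bash
python3 -m handwheel '{"hand":[0,0,0,0,0],"translation":[[0,0,-0.5],[0,0,-1],[0,0,-1.5],[0,0,-2],[0,0,-2]],"turn":[[0,0,0],[0,0,0],[0,0,0],[0,0,0],[0,0,0]]}'
```

```text
time: 3.88
position: [0.6298, 0.08, 0.0912]
tool_rot: [0.999, -0.043, 0.001, 0.0]
ft_force: [-0.9, -0.4, 18.6]
grip_width: 0.0002
grip_force: 9.2
```

The tab has bottomed: the tip is at z 0.072 with 18.6 N and no more movement. I lift, go over to the front of the rib, and look.

```bash
python3 -m handwheel '{"hand":[0,0,0,0,0,0,0,0,0,0,0,0],"translation":[[0,0,10],[0,0,25],[0,0,42],[-10,1,52],[-30,3,54],[-55,5,54],[-80,7,54],[-105,9,54],[-125,11,54],[-140,12,54],[-146,12.5,54],[-146,12.5,54]],"turn":[[0,0,0],[0,0,0],[0,0,0],[0,0,0],[0,0,0],[0,0,0],[0,0,0],[0,0,0],[0,0,0],[0,0,0],[0,0,0],[0,0,0]]}'
python3 - <<'E'
from h import *
o=robot.get_obs();im,d=camera("wrist");cv2.imwrite("pics/w2.png",im[:,:,::-1]);c=cloud("wrist",d)
C=np.array([.583,.0842]);X=np.array([.9962,-.0872]);Y=np.array([.0872,.9962])
print(o["position"],(o["position"][:2]-C)@X,(o["position"][:2]-C)@Y)
hx=(c[...,:2]-C)@X;hy=(c[...,:2]-C)@Y
tm=(hx>.03)&(hx<.054)&(abs(hy)<.012);print("tab z",np.median(c[tm][:,2]),tm.sum())
r=(c[...,2]>.09)&(c[...,2]<.103)&(abs(hy)<.035)&(abs(hx)<.1)&(np.indices(hx.shape)[0]<240);print("rib",r.sum(),np.percentile(hx[r],[2,50,98]),np.percentile(hy[r],[2,98]))
E
```

```text
time: 4.88
position: [0.4796, 0.0929, 0.1416]
tool_rot: [0.999, -0.043, -0.002, 0.0]
ft_force: [-0.0, 0.4, 0.1]
grip_width: 0.0004
grip_force: 0.0
[0.47963876 0.09287716 0.14155266] -0.10372511854183822 -0.00036891410554304476
tab z 0.07275622630688622 493
rib 1510 [-0.07284782 -0.06750797 -0.06461747] [-0.02899183  0.02780142]
```

View pics/w2.png

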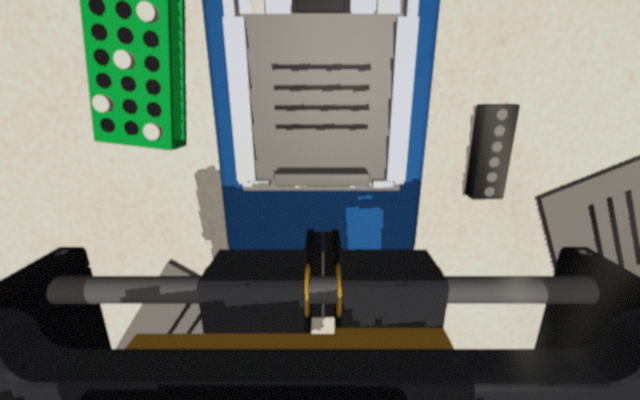

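The tab top reads z 0.073, so it is in. The cover is still seated, with its rib at column 322, row 175, centred ahead of the fingers (column 322). I lower in front of the rib and approach.

```bash
python3 -m handwheel '{"hand":[0,0,0,0,0,0,0,0,0,0,0,0],"translation":[[0,0,-10],[0,0,-22],[0,0,-33],[0,0,-40],[0,0,-40],[4,-0.3,-40],[8,-0.7,-40],[12,-1,-40],[16,-1.4,-40],[20,-1.7,-40],[24,-2.1,-40],[28,-2.4,-40]],"turn":[[0,0,0],[0,0,0],[0,0,0],[0,0,0],[0,0,0],[0,0,0],[0,0,0],[0,0,0],[0,0,0],[0,0,0],[0,0,0],[0,0,0]]}'
```

```text
time: 5.93
position: [0.5109, 0.0901, 0.1022]
tool_rot: [0.999, -0.044, -0.0, 0.0]
ft_force: [-2.0, 0.1, 1.5]
grip_width: 0.0003
grip_force: 0.8
```

The tool is pushing against 2 N, which is sliding friction. I continue straight back.

```bash
python3 -m handwheel '{"hand":[0,0,0,0,0,0,0,0,0,0,0,0],"translation":[[6,-0.5,0],[12,-1.05,0],[18,-1.6,0],[24,-2.1,0],[30,-2.6,0],[36,-3.15,0],[42,-3.7,0],[48,-4.2,0],[54,-4.7,0],[60,-5.25,0],[66,-5.8,0],[72,-6.3,0]],"turn":[[0,0,0],[0,0,0],[0,0,0],[0,0,0],[0,0,0],[0,0,0],[0,0,0],[0,0,0],[0,0,0],[0,0,0],[0,0,0],[0,0,0]]}'
```

```text
time: 6.93
position: [0.5835, 0.0838, 0.102]
tool_rot: [0.999, -0.044, -0.0, -0.0]
ft_force: [-1.6, 0.5, 0.6]
grip_width: 0.0005
grip_force: 0.8
```

```bash
python3 -m handwheel '{"hand":[0,0,0,0,0,0,0,0,0,0],"translation":[[3,-0.25,0],[6,-0.5,0],[9,-0.8,0],[12,-1.05,0],[14,-1.2,0],[16,-1.4,0],[18,-1.6,0],[19,-1.65,0],[20,-1.75,0],[20,-1.75,0]],"turn":[[0,0,0],[0,0,0],[0,0,0],[0,0,0],[0,0,0],[0,0,0],[0,0,0],[0,0,0],[0,0,0],[0,0,0]]}'
python3 - <<'E'
from h import *
im,d=camera("wrist");cv2.imwrite("pics/w3.png",im[:,:,::-1])
E
```

```text
time: 7.77
position: [0.6033, 0.082, 0.102]
tool_rot: [0.999, -0.044, 0.0, 0.0]
ft_force: [0.3, -0.2, 0.5]
grip_width: 0.0005
grip_force: 0.2
```

View pics/w3.png

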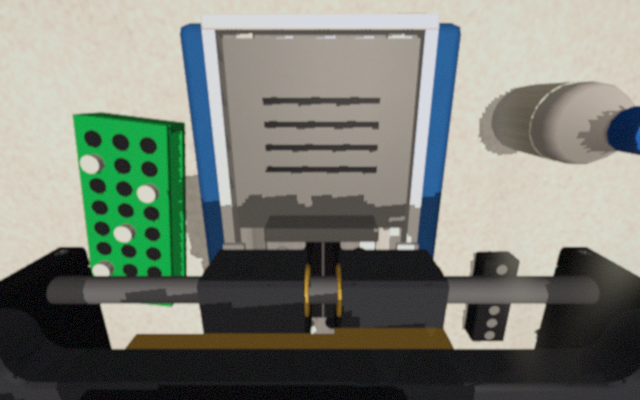

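The wrist view shows the cover straight between the guides, with its rear edge (row 36) just short of the stop (row 28). I push on slowly until the force rises.

```bash
python3 -m handwheel '{"hand":[0,0,0,0,0,0],"translation":[[0.7,0,0],[1.5,-0.1,0],[2.2,-0.2,0],[3,-0.25,0],[3.5,-0.3,0],[3.5,-0.3,0]],"turn":[[0,0,0],[0,0,0],[0,0,0],[0,0,0],[0,0,0],[0,0,0]]}'
```

```text
time: 8.32
position: [0.6063, 0.0818, 0.1021]
tool_rot: [0.999, -0.044, -0.0, -0.0]
ft_force: [-2.2, -0.4, 0.9]
grip_width: 0.0005
grip_force: 0.8
```

```bash
python3 -m handwheel '{"hand":[0,0,0,0,0,0],"translation":[[0.7,0,0],[1.4,-0.1,0],[2,-0.2,0],[2.5,-0.2,0],[3,-0.25,0],[3,-0.25,0]],"turn":[[0,0,0],[0,0,0],[0,0,0],[0,0,0],[0,0,0],[0,0,0]]}'
```

```text
time: 8.82
position: [0.6064, 0.0818, 0.102]
tool_rot: [0.999, -0.043, -0.004, 0.0]
ft_force: [-7.3, 0.2, 6.3]
grip_width: 0.0007
grip_force: 3.8
```

There is no more travel and the force is up to 7 N, so the cover is at the stop. I back off straight, raise, and check.

```bash
python3 -m handwheel '{"hand":[0,0,0,0,0,0,0,0,0,0,0,0],"translation":[[-2,0.2,0],[-5,0.4,0],[-10,0.9,0],[-15,1.3,0],[-20,1.7,0],[-20,1.7,10],[-20,1.7,30],[-20,1.7,55],[-30,2,80],[-40,3,100],[-45,4,110],[-45,4,110]],"turn":[[0,0,0],[0,0,0],[0,0,0],[0,0,0],[0,0,0],[0,0,0],[0,0,0],[0,0,0],[0,0,0],[0,0,0],[0,0,0],[0,0,0]]}'
python3 - <<'E'
from h import *
o=robot.get_obs();im,d=camera("wrist");cv2.imwrite("pics/w4.png",im[:,:,::-1]);c=cloud("wrist",d)
C=np.array([.583,.0842]);X=np.array([.9962,-.0872]);Y=np.array([.0872,.9962])
hx=(c[...,:2]-C)@X;hy=(c[...,:2]-C)@Y
r=(c[...,2]>.09)&(c[...,2]<.103)&(abs(hy)<.035)&(abs(hx)<.1)&(np.indices(hx.shape)[0]<240);print("rib",r.sum(),np.percentile(hx[r],[2,50,98]),np.percentile(hy[r],[2,98]))
k=(hx>.06)&(hx<.12)&(abs(hy)<.03);print("cover z",np.percentile(c[k][:,2],[5,50,95]))
E
```

```text
time: 9.82
position: [0.5651, 0.0858, 0.2151]
tool_rot: [0.999, -0.043, 0.003, -0.0]
ft_force: [-0.3, 0.2, -0.7]
grip_width: 0.0003
grip_force: 0.0
rib 779 [0.03227183 0.0365411  0.04022166] [-0.02903724  0.02764384]
cover z [0.07820944 0.07960091 0.35693112]
```

View pics/w4.png

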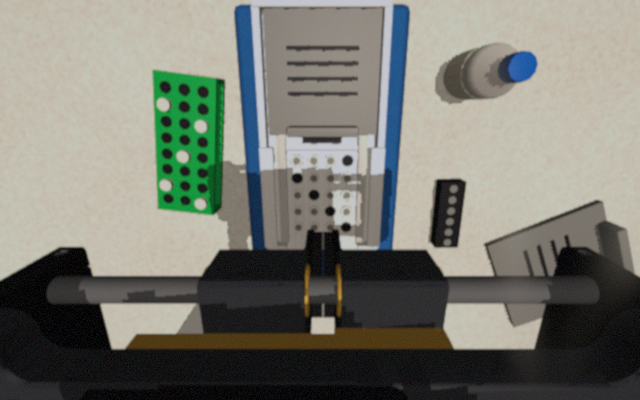

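```bash
python3 - <<'E'
from h import *
s,d=camera("side");C=np.array([.583,.0842]);X=np.array([.9962,-.0872])
p=C+X*.1; u,v=map(int,px("side",[*p,.08]));print(u,v)
cr=s[v-50:v+50,u-65:u+65];cv2.imwrite("pics/s2.png",cv2.resize(cr,None,fx=5.5,fy=5.5,interpolation=cv2.INTER_CUBIC)[:,:,::-1])
E
```

```text
371 153
```

View pics/s2.png

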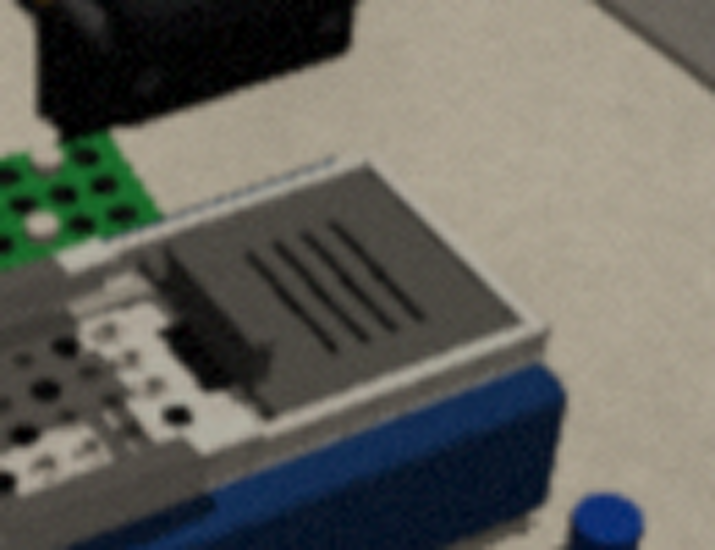

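The crop shows the cover flat on its rails, with its rear edge (crop (440,240)) flush against the stop bar and no gap. The tubes are uncovered, and the rack and bottle are in place.

```bash
python3 -c "
from rig import hand_in
print(hand_in())"
```

```text
the job is handed in; nothing more can be done
None
```

The snap tab is pressed fully in, the cover is pushed straight back against the rear stop so the tubes are uncovered, the rack, bottle and magnet rack were not touched, and the job was handed in at about 10 s.

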